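Stow the setting block and hold the lens at full lift

TASK

Lift the yellow setting block off the lens platform and return it to the stand with the yellow label, lowered (not dropped) fully home and let go. Then turn the red cam lever up by its green grip until the lens platform is at its highest, which is with the lever standing straight up, and finish while still holding the lever there: the lever springs back if released. Leave the blue block, the screwdriver, the white lens case and the post on its base where they are.

Things in the scene. Friction and masses are not known exactly. Their poses are not given: they have to be found in the camera images.
- setting_block_center (a point): Centre of the yellow setting block, 30 x 30 mm square, 60 mm tall, with a narrow bare-metal band, upright, about 0.15 kg. Axes square to its faces, z up. It starts standing on the lens platform, in front (stage -x) of the lens mount, its underside 30 mm below this point.
- setting_block: The same yellow block; origin at the centre of its underside, z up.
- stand_yellow_hole0 (a point): Centre of the mouth, 28 mm above the table, of the 36 mm square, 22 mm deep pocket (4 mm chamfer, sides along this point's x and y) in the fixed grey 56 x 56 mm stand with the yellow label, a tab at its -x and +x sides. A block fully home has its centre 36 mm above the table. Like stands, blue (holds the blue block) and red (empty), stand beside it in any order along y.
- lift_stage: Fixed cam lift stage, base plate 170 x 110 mm; origin on the table under the platform, z up, x along the camshaft, away from the lever. Platform plate 120 x 90 mm, its top 112.5 mm above the table at rest, 124 mm at the highest. Lens mount on it: x from 14 to 54 mm, 14 mm thick in y, 53 mm above the plate. Column at its back: x 71 to 89 mm, 152 mm above the table.
- cam_axis (a point): Fixed point on the cam lever's axis of rotation, 70 mm above the table, 104 mm from the stage's origin to its -x, level with the middle of the grip's length. Axes as the lift stage's: z up, x along the shaft from lever to lens, y to the left. The lever turns in this point's y-z plane.
- grip_center (a point): Middle of the green grip sleeve at the end of the red cam lever: a level round bar, 16 mm in diameter, 56 mm long, along the shaft direction, fast on the lever (it turns with it between the fingers), 100 mm from the lever's axis. At rest it is 106 mm above the table and 93 mm to the -y side of cam_axis (stage axes); at the highest lift straight above that point, 170 mm above the table.
- cam_lever: The whole cam lever: red arm 15 mm wide, 8 mm thick, on the lever side of the stage, with the green grip. Its origin lies on the axis of rotation, in the middle of the stage; its axes are the stage's when at rest.
- cam_angle (a joint): Lever angle in rad: 0 at rest on its stop (leaning to the stage's -y, 21 degrees above level), growing as it is raised to the vertical and beyond, end stop at 2.0. The platform is highest at 1.20, the lever straight up; beyond that it sinks again. A return spring (with the platform's weight about 3 N at the grip at rest, 4.5 N at the top) swings it back when released.
- lens_platform (a joint): Rise of the lens platform in m, driven by the cam: 0 at rest, 0.0115 at the highest.
- blue_block: Blue setting block, same size as the yellow, standing in the blue-labelled stand; origin at the centre of its underside. Leave alone.
- driver: Screwdriver lying on the table, 160 mm long along its x axis, red handle to -x. Leave alone.
- lens_case: Flat white lens case, 70 x 70 x 18 mm, lying on the table; origin at the centre of its underside. Leave alone.
- post_base: Steel post 13 mm in diameter on a round 48 mm base, 60 mm tall in all, standing on the table; origin at the centre of its underside. Leave alone.
There are look-alikes about, which are no part of the job. Leave any black or orange look-alike of the setting_block alone. What is shaped like the part that bears stand_yellow_hole0 but black is not meant.

How it is judged:
By the outcome, as a careful person would: the job done as asked, in the order asked, and still so for the second after the job is handed in, while the arm keeps its last pose, push and grip.
It also fails if it takes over 67 s, if anything falls off the work surface, if the arm or the gripper's body presses on something with over 40 N, if the wrist force passes 120 N, or if a joint passes its speed limit or range.

ROBOT

A 6-joint arm with a two-finger parallel gripper is mounted at the origin on the work surface. World frame = base frame: x ahead of the robot, y to its left, z up, the work surface at z = 0. Lengths are in m, angles in rad, forces in N, time in s.
With the tool pointing down it reaches from about 0.35 to 0.975 m from the base axis. Payload 4.9 kg.
Tool frame: the origin (TCP) lies midway between the tips of the shut fingers; the grasp point (between the pads) lies 19 mm behind it; z points along the fingers, y is the line along which they close (so a half turn about z gives the same grasp; the last joint's range is limited). The gripper opens to 85 mm and grips with 20 to 120 N. Pads are 22 mm wide; open, the fingers measure 114 mm over their backs; the gripper's body (76 mm by 85 mm) begins 54 mm behind the grasp point. The pads swing forward as they close: fully open they stand 13 mm farther back than shut.
Start: joints at [-1.428, 0.053, 1.613, -0, 1.476, -0.119], TCP at [0.162, -0.604, 0.206] pointing down, gripper open.
Joint ranges: [-3.01, 3.01], [-1.01, 2.22], [0.06, 2.58], [-1.02, 4.17], [0.09, 2.62], [-3.14, 3.14]. Speed limits (rad/s): [2.57, 2.57, 3.14, 3.14, 3.14, 3.14].

INTERFACE

Orientations are given as a rotation vector (axis times angle).
In Python, from station import ctrl gives the robot as it stands.
- The arm moves only by the shell command python3 -m handwheel 'ROWS' [FORCE]. ROWS is JSON, a list of rows, each an object with "gripper": the gripper command: -1 is fully open, 1 is shut, values between are in proportion; "offset": the shift along the tool's x, y, z in mm, a list of three; "rotation": the turn, a rotation vector about the tool's x, y, z in rad, a list of three. A call has exactly 8 rows; each row is the pose to reach, as a shift and turn from the pose commanded when the call began, along the tool's axes at that moment; what a row does not reach only later rows make up. A row lasts 1/8 s, in which the tool goes at most 62.5 mm and 10.7 degrees, less where a joint would pass 70% of its speed; a pose out of reach is approached as far as the arm can. A call with a gripper value outside its range is refused whole. The fingers move at their own pace and stop on an object; FORCE is the grip in N (left out, the last holds). Time passes only in rows, so rows that repeat a pose let the fingers close, or fill a call up. It gives the time, the measured TCP pose, the force, the opening and the grip force at its end, in the units of the state.
- ctrl.get_obs(): the state, without advancing time (a new reading comes with each control period).
- ctrl.get_image(name): name is "side" or "top" or "wrist"; returns a dict with "image" (400x640x3 uint8, red, green, blue), "fovy" (degrees; the focal length in pixels is half the picture's height over the tangent of half this angle, whatever the lens; pixels are square), "cx", "cy" (the principal point, pixels), "k1" (the pictures are not rectified: a ray, as slopes to the right and down, at radius r is drawn at 1 + k1 r^2 times it, then the intrinsics apply), "xyz" and "attitude" of the camera in the world. Camera axes: x right, y up, looking along -z (the intrinsics and any distortion apply to the point x, -y, -z); pixel columns grow to the right and rows downward; lengths in m; the calibration is good to about 2 mm. A picture is of the moment at which its call begins. There is no depth.
- ctrl.finish_job(): hands the job in; it is judged then, once.
The state is a dict: "t": time; "q": joint angles; "dq": joint speeds; "effort": joint torques, N m; "tool_pos": TCP position; "tool_rot": TCP orientation; "contact_force": force on the tool from outside, world axes, zero at the start; "wrist_torque": the same for the moment, N m; "opening": finger opening in m; "grip_force": force on a finger pad.
Only numpy, scipy, OpenCV 4.12 (cv2) and the standard library are available. Lean on these libraries where they do the work, as an engineer would, in place of code of your own. Each camera call takes 0.05 s, during which the arm holds its last target. There are 200 camera calls.

## Working session

There is one attempt and no reset: what is moved stays moved. The work goes in short steps, Python scripts to look and compute and a shell command to move; the robot and the scene stay as the last step left them, time stands still between calls to the robot, and variables do not carry over. Pictures are saved under pics/ and viewed, at most 10 in all, crops included, and the job is handed in when it is done.

```bash
ls; mkdir -p pics
cat > h.py <<'E'
import numpy as np, cv2, json
from scipy.spatial.transform import Rotation as R
from station import ctrl
def snap(name,fn,crop=None,scale=1):
    d=ctrl.get_image(name); im=d.pop("image")
    json.dump({k:np.asarray(v).tolist() for k,v in d.items()},open(f"pics/{fn}.json","w"))
    cv2.imwrite(f"pics/{fn}_raw.bmp",im[...,::-1])
    cv2.imwrite(f"pics/{fn}.png",im[...,::-1]); return d
def cam(fn):
    d=json.load(open(f"pics/{fn}.json")); a=np.array(d["attitude"])
    M=R.from_rotvec(a).as_matrix() if a.shape==(3,) else (a if a.shape==(3,3) else None)
    f=200/np.tan(np.radians(d["fovy"])/2); return d,M,f
def ray(fn,u,v):
    d,M,f=cam(fn); K=np.array([[f,0,d["cx"]],[0,f,d["cy"]],[0,0,1.]])
    p=cv2.undistortPoints(np.array([[[u,v]]],float),K,np.array([d["k1"],0,0,0.]))[0,0]
    return np.array(d["xyz"]),M@np.array([p[0],-p[1],-1])
def atz(fn,u,v,z):
    o,r=ray(fn,u,v); return o+r*(z-o[2])/r[2]
def proj(fn,P):
    d,M,f=cam(fn); c=M.T@(np.array(P)-np.array(d["xyz"])); x,y=c[0]/-c[2],-c[1]/-c[2]
    s=1+d["k1"]*(x*x+y*y); return np.array([d["cx"]+f*x*s,d["cy"]+f*y*s])
def tri(fa,a,fb,b):
    o1,r1=ray(fa,*a);o2,r2=ray(fb,*b)
    s=np.linalg.lstsq(np.c_[r1,-r2],o2-o1,rcond=None)[0]
    p,q=o1+s[0]*r1,o2+s[1]*r2; return (p+q)/2,np.linalg.norm(p-q)
def state():
    o=ctrl.get_obs(); return o
E
python3 - <<'E'
from h import *
for n in("top","side"): print(snap(n,n))
o=state();print(o["t"],o["tool_pos"],o["tool_rot"],o["opening"])
E
```

```text
pics
{'fovy': 57.002192012767274, 'cx': 316.89752227407513, 'cy': 197.53836612267625, 'k1': 0.009199261863978025, 'xyz': array([0.46939475, 0.056891  , 0.98520345]), 'attitude': array([ 0.10162367, -0.10490341, -1.5499141 ])}
{'fovy': 49.996485965952445, 'cx': 314.9301871757718, 'cy': 191.33607325936674, 'k1': -0.05073051322565951, 'xyz': array([0.43041479, 0.99607792, 0.69748296]), 'attitude': array([ 0.11575279, -1.46499435, -2.59902435])}
0.1 [ 0.16169732 -0.60309818  0.20519064] [-3.11288915e+00 -4.09876614e-01  3.32970847e-05] 0.08522578645676894
```

View pics/top.png

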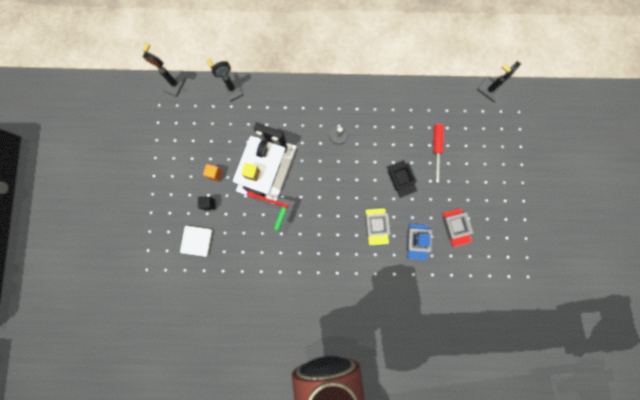

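View pics/side.png

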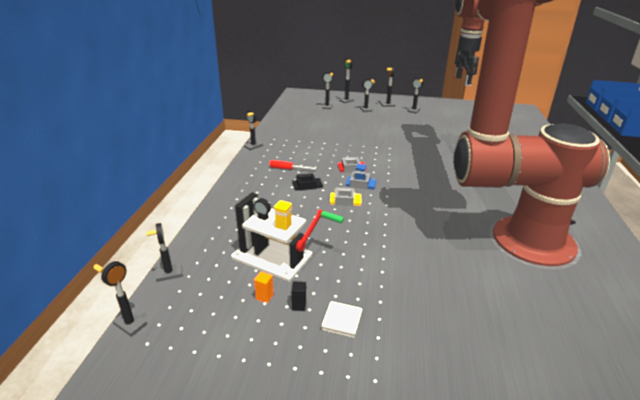

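Top: the stage is near (265,165) with the yellow block at about (250,170), the grip at about (280,218) and the yellow stand at about (377,226). Side: the same things, with the yellow block at (283,215). I'll enlarge crops of these for exact pixels.

Run:
```python
from h import *
a=cv2.imread("pics/top_raw.bmp"); 
c1=cv2.resize(a[115:240,220:310],None,fx=4.4,fy=4.4,interpolation=cv2.INTER_CUBIC) # 396x550
c2=cv2.resize(a[195:265,355:435],None,fx=4.4,fy=4.4,interpolation=cv2.INTER_CUBIC) # 352 x308
o=np.zeros((550,760,3),np.uint8); o[:,:396]=c1; o[:308,400:752]=c2
b=cv2.imread("pics/side_raw.bmp"); 
c3=cv2.resize(b[180:255,265:350],None,fx=3.1,fy=3.1,interpolation=cv2.INTER_CUBIC)
o[315:315+c3.shape[0],400:400+c3.shape[1]]=c3
cv2.imwrite("pics/crop.png",o);print(c3.shape)
```

```text
(232, 264, 3)
```

View pics/crop.png

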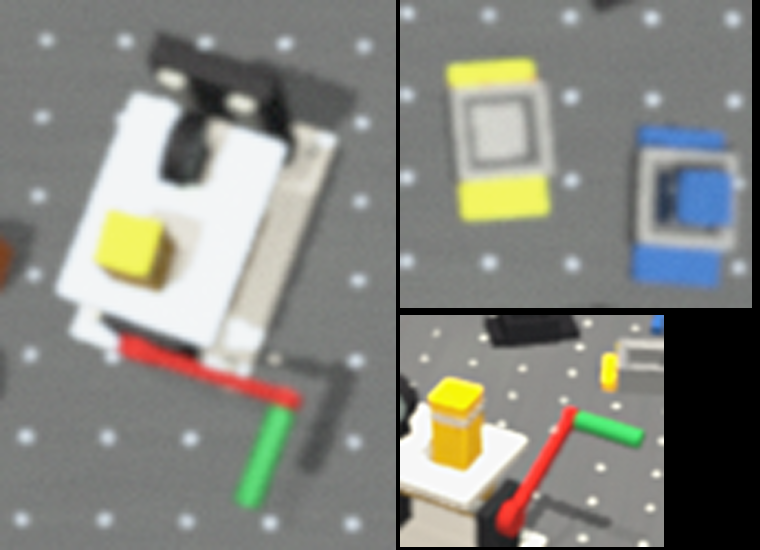

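Run:
```python
from h import *
T=lambda x,y,z: atz("top",220+x/4.4,115+y/4.4,z)
S=lambda x,y,z: atz("top",355+(x-400)/4.4,195+y/4.4,z)
C=np.array([T(*c,.1125) for c in[(135,95),(287,145),(210,347),(60,290)]])
print("plat",C.mean(0)); ax=C[0]-C[3]+C[1]-C[2]; print("yaw",np.degrees(np.arctan2(ax[1],ax[0])),np.linalg.norm(C[0]-C[3]),np.linalg.norm(C[0]-C[1]))
w=C[0]-C[1]+C[3]-C[2];print("yaw from y",np.degrees(np.arctan2(-w[0],w[1])))
B=np.array([T(*c,.1725) for c in[(110,212),(166,220),(155,278),(97,265)]]);print("block",B.mean(0)); 
b=B[0]-B[3]+B[1]-B[2];print(np.degrees(np.arctan2(b[1],b[0])),np.linalg.norm(b)/2); b=B[0]-B[1]+B[3]-B[2];print(np.degrees(np.arctan2(-b[0],b[1])),np.linalg.norm(b)/2)
g=[T(*c,.106) for c in[(287,405),(248,502)]];print("grip",np.mean(g,0),np.linalg.norm(g[0]-g[1]),np.degrees(np.arctan2(*(g[0]-g[1])[1::-1])))
Q=np.array([S(*c,.028) for c in[(450,85),(547,80),(553,173),(458,183)]]);print("stand",Q.mean(0)); 
b=Q[0]-Q[3]+Q[1]-Q[2];print(np.degrees(np.arctan2(b[1],b[0])),np.linalg.norm(b)/2)
t=[S(493,70,.01),S(505,198,.01)];print("tabs",np.mean(t,0),np.degrees(np.arctan2(*(t[0]-t[1])[1::-1])))
# block from side: top centre crop (457,394)
s=(265+(457-400)/3.1,180+(394-315)/3.1)
print("block side@z",atz("side",*s,.1725), tri("top",(220+132/4.4,115+244/4.4),"side",s))
for p in[(575,418),(640,437)]: print("grip side",atz("side",265+(p[0]-400)/3.1,180+(p[1]-315)/3.1,.106))
o=state();Rm=R.from_rotvec(o["tool_rot"]).as_matrix();print(Rm)
```

```text
plat [0.66273114 0.19660701 0.1125    ]
yaw -18.473938595382066 0.11629231756745582 0.08922239352865487
yaw from y -18.65085292103083
block [0.6358651  0.20748492 0.1725    ]
-9.630198051534427 0.029363151798186563
-9.487480688163592 0.02968239461811873
grip [0.53501352 0.14141113 0.106     ] 0.056578541860485 -20.179694157231886
stand [ 0.52852542 -0.10436206  0.028     ]
3.985416217738291 0.056373864401244866
tabs [ 0.52743945 -0.10556345  0.01      ] 5.16376304106892
block side@z [0.63424539 0.2157435  0.1725    ] (array([0.63644061, 0.20835601, 0.16756894]), np.float64(0.0005322013692149909))
grip side [0.5602146  0.13329214 0.106     ]
grip side [0.5064506  0.14981708 0.106     ]
[[ 9.65916540e-01  2.58853568e-01 -2.60584823e-04]
 [ 2.58853607e-01 -9.65914857e-01  1.81658951e-03]
 [ 2.18527923e-04 -1.82212717e-03 -9.99998316e-01]]
```

```bash
cat >> h.py <<'E'
def go(x,y,z,yaw):
    o=state(); p=np.array(o["tool_pos"]); M=R.from_rotvec(o["tool_rot"])
    c,s=np.cos(np.radians(yaw)),np.sin(np.radians(yaw))
    G=R.from_matrix(np.array([[c,s,0],[s,-c,0],[0,0,-1]]))
    print("t",round(o["t"],2),"pos",p.round(4),"open",round(o["opening"],4),"grip",round(o["grip_force"],1),"F",np.round(o["contact_force"],1))
    print("offset",(M.inv().apply(np.array([x,y,z])-p)*1000).round(1).tolist(),"rot",(M.inv()*G).as_rotvec().round(3).tolist())
E
python3 -c "
from h import *
go(.636,.2075,.27,-9.6)"
```

```text
t 0.1 pos [ 0.1617 -0.6031  0.2052] open 0.0852 grip 0.0 F [ 0.2 -0.6 -1.1]
offset [668.0, -660.3, -63.5] rot [-0.002, 0.0, 0.429]
```

```bash
python3 -m handwheel '[{"gripper":-1,"offset":[40,-40,-65],"rotation":[0,0,0.1]},{"gripper":-1,"offset":[80,-80,-65],"rotation":[0,0,0.2]},{"gripper":-1,"offset":[124,-124,-65],"rotation":[0,0,0.3]},{"gripper":-1,"offset":[168,-167,-65],"rotation":[0,0,0.43]},{"gripper":-1,"offset":[212,-210,-65],"rotation":[0,0,0.43]},{"gripper":-1,"offset":[256,-253,-65],"rotation":[0,0,0.43]},{"gripper":-1,"offset":[300,-296,-65],"rotation":[0,0,0.43]},{"gripper":-1,"offset":[344,-340,-65],"rotation":[0,0,0.43]}]' 60
python3 -c "
from h import *
go(.636,.2075,.27,-9.6)"
```

```text
t: 1.1
tool_pos: [0.403, -0.1903, 0.271]
tool_rot: [3.13, -0.264, 0.0]
contact_force: [1.2, -0.6, -0.0]
opening: 0.0854
grip_force: 0.0
t 1.1 pos [ 0.403  -0.1903  0.271 ] open 0.0854 grip 0.0 F [ 1.2 -0.6 -0. ]
offset [163.0, -431.3, 1.0] rot [0.0, -0.0, -0.001]
```

```bash
python3 -m handwheel '[{"gripper":-1,"offset":[23,-57,0],"rotation":[0,0,0]},{"gripper":-1,"offset":[46,-114,0],"rotation":[0,0,0]},{"gripper":-1,"offset":[69,-172,0],"rotation":[0,0,0]},{"gripper":-1,"offset":[92,-230,0],"rotation":[0,0,0]},{"gripper":-1,"offset":[115,-288,0],"rotation":[0,0,0]},{"gripper":-1,"offset":[138,-346,0],"rotation":[0,0,0]},{"gripper":-1,"offset":[155,-400,0],"rotation":[0,0,0]},{"gripper":-1,"offset":[163,-431,0],"rotation":[0,0,0]}]'
python3 -m handwheel '[{"gripper":-0.2,"offset":[0,0,0],"rotation":[0,0,0]},{"gripper":-0.2,"offset":[0,0,0],"rotation":[0,0,0]},{"gripper":-0.2,"offset":[0,0,0],"rotation":[0,0,0]},{"gripper":-0.2,"offset":[0,0,0],"rotation":[0,0,0]},{"gripper":-0.2,"offset":[0,0,0],"rotation":[0,0,0]},{"gripper":-0.2,"offset":[0,0,0],"rotation":[0,0,0]},{"gripper":-0.2,"offset":[0,0,0],"rotation":[0,0,0]},{"gripper":-0.2,"offset":[0,0,0],"rotation":[0,0,0]}]'
python3 -c "
from h import *
snap('wrist','w1')
go(.636,.2075,.19,-9.6)
print(proj('w1',[.636,.2075,.1725]))"
```

```text
t: 2.1
tool_pos: [0.6357, 0.2078, 0.2699]
tool_rot: [3.13, -0.261, -0.003]
contact_force: [0.3, -1.4, -0.2]
opening: 0.0856
grip_force: 0.0
t: 3.1
tool_pos: [0.6354, 0.2053, 0.2713]
tool_rot: [3.13, -0.264, -0.0]
contact_force: [1.0, 0.3, -0.1]
opening: 0.0509
grip_force: 0.0
t 3.15 pos [0.6354 0.2053 0.2713] open 0.0512 grip 0.0 F [0.8 0.3 0.4]
offset [0.3, -2.2, 81.3] rot [0.0, 0.0, -0.001]
[319.74143471 191.50244385]
```

View pics/w1.png

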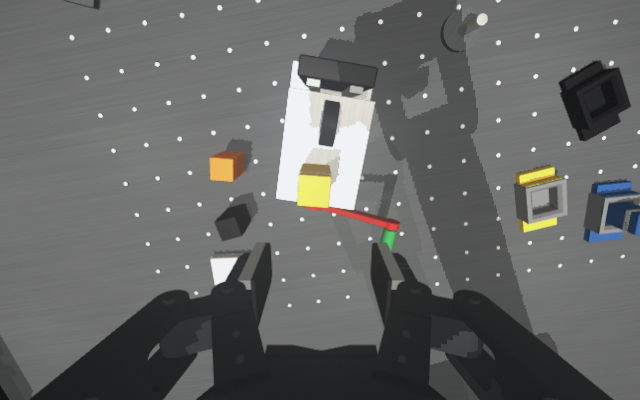

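The block's top face is about (298..331, 177..207), centre (314.3,192). The stand's mouth is visible at about (544,200).

Run:
```python
from h import *
B=np.array([atz('w1',*c,.1725) for c in[(298.5,177),(331,178.5),(330,207),(298,206)]]);print(B.mean(0))
b=B[0]-B[3]+B[1]-B[2];print(np.degrees(np.arctan2(b[1],b[0])),np.linalg.norm(b)/2); b=B[0]-B[1]+B[3]-B[2];print(np.degrees(np.arctan2(-b[0],b[1])),np.linalg.norm(b)/2)
a=cv2.imread("pics/w1_raw.bmp")
o=np.hstack([cv2.resize(a[165:225,285:345],None,fx=6,fy=6,interpolation=cv2.INTER_CUBIC),cv2.resize(a[160:235,510:575],(360,360*75//65),interpolation=cv2.INTER_CUBIC)[:360]])
cv2.imwrite("pics/c2.png",o)
```

```text
[0.63605022 0.21245676 0.1725    ]
-11.511237220839087 0.02725803988839156
-12.001292392935133 0.02944512480017674
```

View pics/c2.png

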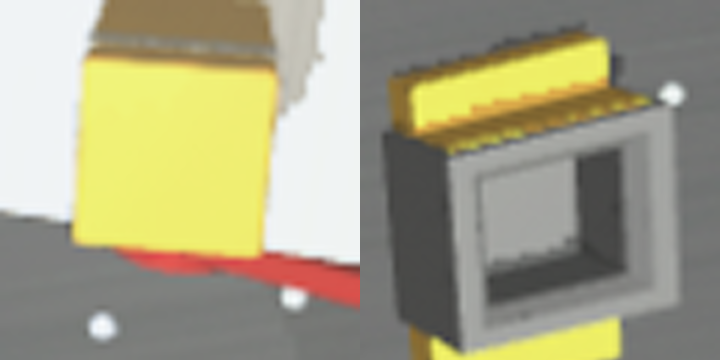

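Run:
```python
from h import *
def q(P,z):
    B=np.array([atz('w1',*c,z) for c in P]);b=B[0]-B[3]+B[1]-B[2];e=B[0]-B[1]+B[3]-B[2]
    print(B.mean(0),np.degrees(np.arctan2(b[1],b[0])),np.linalg.norm(b)/2,np.degrees(np.arctan2(-e[0],e[1])),np.linalg.norm(e)/2)
q([(285+x/6,165+y/6) for x,y in[(82,56),(275,68),(262,256),(73,242)]],.1725)
q([(510+(x-360)/5.54,160+y/5.54) for x,y in[(450,155),(668,104),(680,303),(463,352)]],.028)
```

```text
[0.63722581 0.21275112 0.1725    ] -13.334234132808474 0.029524097387647826 -13.760150465961516 0.02907162060737537
[ 0.5270548 -0.10231    0.028    ] 5.950498066045835 0.05551213684264383 4.470435784819679 0.05508730066672433
```

```bash
python3 -c "
from h import *
go(.637,.2115,.138,-13.4)"
```

```text
t 3.15 pos [0.6354 0.2053 0.2713] open 0.0512 grip 0.0 F [0.8 0.3 0.4]
offset [0.6, -6.4, 133.3] rot [0.0, 0.0, 0.066]
```

```bash
python3 -m handwheel '[{"gripper":-0.2,"offset":[0.5,-6,30],"rotation":[0,0,0.066]},{"gripper":-0.2,"offset":[0.5,-6,60],"rotation":[0,0,0.066]},{"gripper":-0.2,"offset":[0.5,-6,85],"rotation":[0,0,0.066]},{"gripper":-0.2,"offset":[0.5,-6,105],"rotation":[0,0,0.066]},{"gripper":-0.2,"offset":[0.5,-6,120],"rotation":[0,0,0.066]},{"gripper":-0.2,"offset":[0.5,-6,133],"rotation":[0,0,0.066]},{"gripper":-0.2,"offset":[0.5,-6,133],"rotation":[0,0,0.066]},{"gripper":-0.2,"offset":[0.5,-6,133],"rotation":[0,0,0.066]}]'
python3 -c "
from h import *
snap('side','s2');snap('wrist','w2')
a=cv2.imread('pics/s2_raw.bmp')[150:270,220:345];b=cv2.imread('pics/w2_raw.bmp')[100:400,160:480]
o=np.zeros((600,800,3),np.uint8);o[:380,:395]=cv2.resize(a,(395,380),interpolation=cv2.INTER_CUBIC);o[:380,400:]=cv2.resize(b,(400,380));cv2.imwrite('pics/c3.png',o[:380])
go(.637,.2115,.138,-13.4)"
```

```text
t: 4.15
tool_pos: [0.6375, 0.2113, 0.1393]
tool_rot: [-3.12, 0.367, -0.002]
contact_force: [-0.6, -0.2, 0.6]
opening: 0.0512
grip_force: 0.0
t 4.25 pos [0.6376 0.2113 0.1396] open 0.0515 grip 0.0 F [0.1 0.5 0.3]
offset [-0.6, -0.1, 1.6] rot [-0.001, -0.002, -0.0]
```

View pics/c3.png

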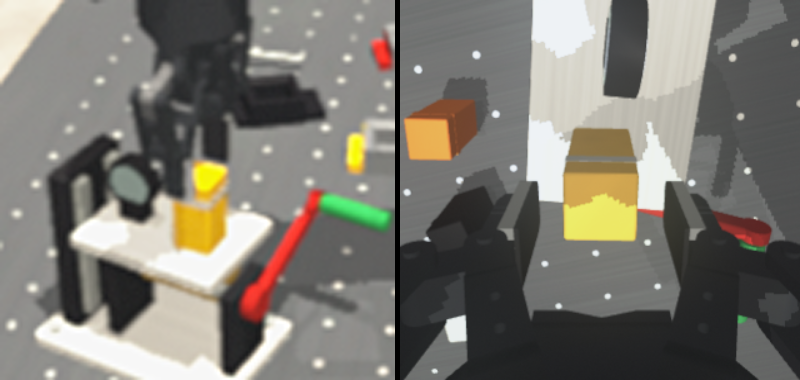

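```bash
python3 -c "
from h import *
P=[(564,163),(637,163),(637,240),(565,240)]
B=np.array([atz('w2',160+(x-400)/1.25,100+y/1.2667,.1725) for x,y in P]);print(B.mean(0),np.linalg.norm(B[0]-B[1]),np.linalg.norm(B[1]-B[2]))
go(*B.mean(0)[:2],.138,-13.4)"
```

```text
[0.63953913 0.21215988 0.1725    ] 0.027873167812542315 0.03338707039682246
t 4.25 pos [0.6376 0.2113 0.1396] open 0.0515 grip 0.0 F [0.1 0.5 0.3]
offset [1.7, -1.3, 1.6] rot [-0.001, -0.002, -0.0]
```

```bash
python3 -m handwheel '[{"gripper":0.3,"offset":[-0.5,0,1],"rotation":[0,0,0]},{"gripper":0.6,"offset":[-0.5,0,1],"rotation":[0,0,0]},{"gripper":1,"offset":[-0.5,0,1],"rotation":[0,0,0]},{"gripper":1,"offset":[-0.5,0,1],"rotation":[0,0,0]},{"gripper":1,"offset":[-0.5,0,1],"rotation":[0,0,0]},{"gripper":1,"offset":[-0.5,0,1],"rotation":[0,0,0]},{"gripper":1,"offset":[-0.5,0,1],"rotation":[0,0,0]},{"gripper":1,"offset":[-0.5,0,1],"rotation":[0,0,0]}]' 60
```

```text
t: 5.25
tool_pos: [0.6369, 0.2114, 0.1382]
tool_rot: [-3.12, 0.367, -0.002]
contact_force: [-1.5, 0.6, 5.8]
opening: 0.0279
grip_force: 59.8
```

```bash
python3 -m handwheel '[{"gripper":1,"offset":[0,0,-10],"rotation":[0,0,0]},{"gripper":1,"offset":[0,0,-30],"rotation":[0,0,0]},{"gripper":1,"offset":[0,0,-55],"rotation":[0,0,0]},{"gripper":1,"offset":[0,0,-80],"rotation":[0,0,0]},{"gripper":1,"offset":[0,0,-95],"rotation":[0,0,0]},{"gripper":1,"offset":[0,0,-100],"rotation":[0,0,0]},{"gripper":1,"offset":[0,0,-100],"rotation":[0,0,0]},{"gripper":1,"offset":[0,0,-100],"rotation":[0,0,0]}]'
python3 -c "
from h import *
go(.528,-.103,.16,4.8)"
```

```text
t: 6.25
tool_pos: [0.6357, 0.2111, 0.2358]
tool_rot: [3.119, -0.367, -0.004]
contact_force: [0.6, 0.8, -1.3]
opening: 0.0281
grip_force: 59.2
t 6.25 pos [0.6357 0.2111 0.2358] open 0.0281 grip 59.2 F [ 0.6  0.8 -1.3]
offset [-31.7, 330.4, 76.2] rot [0.001, 0.002, -0.318]
```

```bash
python3 -m handwheel '[{"gripper":1,"offset":[-4,35,0],"rotation":[0,0,-0.05]},{"gripper":1,"offset":[-9,85,0],"rotation":[0,0,-0.12]},{"gripper":1,"offset":[-14,140,0],"rotation":[0,0,-0.19]},{"gripper":1,"offset":[-19,195,0],"rotation":[0,0,-0.26]},{"gripper":1,"offset":[-24,250,0],"rotation":[0,0,-0.318]},{"gripper":1,"offset":[-29,295,20],"rotation":[0,0,-0.318]},{"gripper":1,"offset":[-32,322,40],"rotation":[0,0,-0.318]},{"gripper":1,"offset":[-32,330,60],"rotation":[0,0,-0.318]}]'
python3 -m handwheel '[{"gripper":1,"offset":[0,0,10],"rotation":[0,0,0]},{"gripper":1,"offset":[0,0,30],"rotation":[0,0,0]},{"gripper":1,"offset":[0,0,50],"rotation":[0,0,0]},{"gripper":1,"offset":[0,0,65],"rotation":[0,0,0]},{"gripper":1,"offset":[0,0,75],"rotation":[0,0,0]},{"gripper":1,"offset":[0,0,80],"rotation":[0,0,0]},{"gripper":1,"offset":[0,0,80],"rotation":[0,0,0]},{"gripper":1,"offset":[0,0,80],"rotation":[0,0,0]}]'
python3 -c "
from h import *
snap('wrist','w3')
a=cv2.imread('pics/w3_raw.bmp')[150:350,190:450]
cv2.imwrite('pics/c4.png',cv2.resize(a,None,fx=3,fy=3,interpolation=cv2.INTER_CUBIC))
go(.528,-.103,.085,4.8)"
```

```text
t: 7.25
tool_pos: [0.5278, -0.1034, 0.1758]
tool_rot: [-3.138, -0.128, 0.001]
contact_force: [0.8, 0.2, -2.1]
opening: 0.0284
grip_force: 59.4
t: 8.25
tool_pos: [0.5292, -0.1025, 0.0981]
tool_rot: [3.138, 0.131, 0.002]
contact_force: [-0.0, 0.8, -0.7]
opening: 0.0282
grip_force: 59.4
t 8.3 pos [ 0.5292 -0.1025  0.0981] open 0.0282 grip 59.4 F [ 0.1  0.8 -0.3]
offset [-1.3, 0.4, 13.1] rot [0.001, -0.001, -0.0]
```

View pics/c4.png

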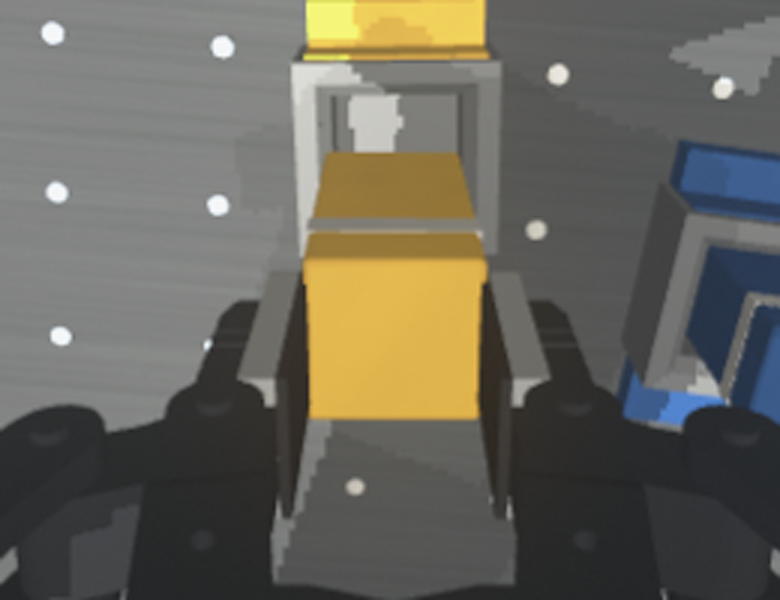

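Run:
```python
from h import *
W=lambda x,y,z: atz('w3',190+x/3,150+y/3,z)
o=state(); M=R.from_rotvec(o["tool_rot"]); p=np.array(o["tool_pos"])
L=lambda P:(M.inv().apply(P-p)*1000).round(1)
for n,x,y,z in[("rimL",292,62,.028),("rimR",500,62,.028),("mouthL",317,87,.028),("mouthR",477,84,.028),("botL",325,153,.0725),("botR",461,153,.0725),("topfL",303,258,.1325),("topfR",487,258,.1325),("topnL",311,418,.1325),("topnR",478,418,.1325)]: print(n,L(W(x,y,z)))
```

```text
rimL [ 25.8 -28.   70.2]
rimR [25.7 27.3 70.2]
mouthL [ 19.  -21.5  70.2]
mouthR [19.8 21.3 70.2]
botL [ 14.4 -16.3  25.7]
botR [14.3 13.9 25.7]
topfL [ 15.7 -15.5 -34.3]
topfR [ 15.7  13.7 -34.3]
topnL [-13.5 -15.  -34.4]
topnR [-13.5  13.  -34.4]
```

```bash
python3 -m handwheel '[{"gripper":1,"offset":[-2.5,0.5,12],"rotation":[0,0,0]},{"gripper":1,"offset":[-2.5,0.5,24],"rotation":[0,0,0]},{"gripper":1,"offset":[-2.5,0.5,34],"rotation":[0,0,0]},{"gripper":1,"offset":[-2.5,0.5,40],"rotation":[0,0,0]},{"gripper":1,"offset":[-2.5,0.5,44],"rotation":[0,0,0]},{"gripper":1,"offset":[-2.5,0.5,48],"rotation":[0,0,0]},{"gripper":1,"offset":[-2.5,0.5,51],"rotation":[0,0,0]},{"gripper":1,"offset":[-2.5,0.5,54],"rotation":[0,0,0]}]'
python3 -m handwheel '[{"gripper":1,"offset":[0,0,2],"rotation":[0,0,0]},{"gripper":1,"offset":[0,0,4],"rotation":[0,0,0]},{"gripper":1,"offset":[0,0,6],"rotation":[0,0,0]},{"gripper":1,"offset":[0,0,8],"rotation":[0,0,0]},{"gripper":1,"offset":[0,0,9],"rotation":[0,0,0]},{"gripper":1,"offset":[0,0,10],"rotation":[0,0,0]},{"gripper":1,"offset":[0,0,10],"rotation":[0,0,0]},{"gripper":1,"offset":[0,0,10],"rotation":[0,0,0]}]'
```

```text
t: 9.3
tool_pos: [0.5264, -0.1031, 0.0434]
tool_rot: [3.139, 0.132, 0.001]
contact_force: [-0.5, -0.1, -1.4]
opening: 0.0283
grip_force: 59.4
t: 10.3
tool_pos: [0.5263, -0.103, 0.0334]
tool_rot: [3.139, 0.132, 0.0]
contact_force: [-1.2, -0.3, -0.3]
opening: 0.0281
grip_force: 59.4
```

No contact forces so far, and about 2 mm remain before it is home.

```bash
python3 -m handwheel '[{"gripper":1,"offset":[0,0,0.5],"rotation":[0,0,0]},{"gripper":1,"offset":[0,0,1],"rotation":[0,0,0]},{"gripper":1,"offset":[0,0,1.5],"rotation":[0,0,0]},{"gripper":1,"offset":[0,0,2],"rotation":[0,0,0]},{"gripper":1,"offset":[0,0,2],"rotation":[0,0,0]},{"gripper":1,"offset":[0,0,2],"rotation":[0,0,0]},{"gripper":1,"offset":[0,0,2],"rotation":[0,0,0]},{"gripper":1,"offset":[0,0,2],"rotation":[0,0,0]}]'
```

```text
t: 11.3
tool_pos: [0.5265, -0.103, 0.0318]
tool_rot: [3.139, 0.132, 0.001]
contact_force: [-1.9, 1.4, 5.7]
opening: 0.0282
grip_force: 60.1
```

```bash
python3 -m handwheel '[{"gripper":1,"offset":[0,0,0.5],"rotation":[0,0,0]},{"gripper":1,"offset":[0,0,0.5],"rotation":[0,0,0]},{"gripper":1,"offset":[0,0,0.5],"rotation":[0,0,0]},{"gripper":1,"offset":[0,0,0.5],"rotation":[0,0,0]},{"gripper":1,"offset":[0,0,0.5],"rotation":[0,0,0]},{"gripper":1,"offset":[0,0,0.5],"rotation":[0,0,0]},{"gripper":1,"offset":[0,0,0.5],"rotation":[0,0,0]},{"gripper":1,"offset":[0,0,0.5],"rotation":[0,0,0]}]'
python3 -m handwheel '[{"gripper":0.1,"offset":[0,0,0],"rotation":[0,0,0]},{"gripper":0,"offset":[0,0,0],"rotation":[0,0,0]},{"gripper":-0.1,"offset":[0,0,0],"rotation":[0,0,0]},{"gripper":-0.2,"offset":[0,0,0],"rotation":[0,0,0]},{"gripper":-0.2,"offset":[0,0,0],"rotation":[0,0,0]},{"gripper":-0.2,"offset":[0,0,-10],"rotation":[0,0,0]},{"gripper":-0.2,"offset":[0,0,-25],"rotation":[0,0,0]},{"gripper":-0.2,"offset":[0,0,-50],"rotation":[0,0,0]}]'
python3 -c "
from h import *
go(.535,.1415,.2,-18.6)"
```

```text
t: 12.3
tool_pos: [0.5266, -0.103, 0.0318]
tool_rot: [-3.139, -0.132, -0.001]
contact_force: [-3.4, 1.6, 7.7]
opening: 0.0282
grip_force: 60.4
t: 13.3
tool_pos: [0.5259, -0.1029, 0.0817]
tool_rot: [-3.139, -0.132, 0.001]
contact_force: [1.0, -0.2, -0.6]
opening: 0.0511
grip_force: 0.0
t 13.3 pos [ 0.5259 -0.1029  0.0817] open 0.0511 grip 0.0 F [ 1.  -0.2 -0.6]
offset [29.4, -242.8, -118.2] rot [-0.0, 0.001, 0.408]
```

```bash
python3 -m handwheel '[{"gripper":-0.2,"offset":[0,0,-55],"rotation":[0,0,0]},{"gripper":-0.2,"offset":[4,-35,-100],"rotation":[0,0,0.06]},{"gripper":-0.5,"offset":[10,-80,-118],"rotation":[0,0,0.14]},{"gripper":-0.6,"offset":[15,-125,-118],"rotation":[0,0,0.22]},{"gripper":-0.6,"offset":[20,-170,-118],"rotation":[0,0,0.3]},{"gripper":-0.6,"offset":[25,-210,-118],"rotation":[0,0,0.37]},{"gripper":-0.6,"offset":[29,-238,-118],"rotation":[0,0,0.408]},{"gripper":-0.6,"offset":[29,-243,-118],"rotation":[0,0,0.408]}]'
python3 -m handwheel '[{"gripper":-0.6,"offset":[0,0,0],"rotation":[0,0,0]},{"gripper":-0.6,"offset":[0,0,0],"rotation":[0,0,0]},{"gripper":-0.6,"offset":[0,0,0],"rotation":[0,0,0]},{"gripper":-0.6,"offset":[0,0,20],"rotation":[0,0,0]},{"gripper":-0.6,"offset":[0,0,30],"rotation":[0,0,0]},{"gripper":-0.6,"offset":[0,0,40],"rotation":[0,0,0]},{"gripper":-0.6,"offset":[0,0,40],"rotation":[0,0,0]},{"gripper":-0.6,"offset":[0,0,40],"rotation":[0,0,0]}]'
python3 -c "
from h import *
snap('wrist','w4')
go(.535,.1415,.087,-18.6)
a=cv2.imread('pics/w4_raw.bmp')[:, :]
cv2.imwrite('pics/w4b.png',cv2.resize(a,(800,500),interpolation=cv2.INTER_CUBIC))"
```

```text
t: 14.3
tool_pos: [0.5349, 0.143, 0.2002]
tool_rot: [-3.101, 0.503, -0.003]
contact_force: [-1.0, 0.4, -0.2]
opening: 0.0681
grip_force: 0.0
t: 15.3
tool_pos: [0.535, 0.1416, 0.1591]
tool_rot: [-3.1, 0.507, -0.001]
contact_force: [0.5, 0.1, -0.3]
opening: 0.0688
grip_force: 0.0
t 15.35 pos [0.5352 0.1417 0.1594] open 0.0682 grip 0.0 F [-0.8 -0.6  0.6]
offset [-0.2, 0.2, 72.4] rot [-0.0, -0.001, 0.001]
```

View pics/w4b.png

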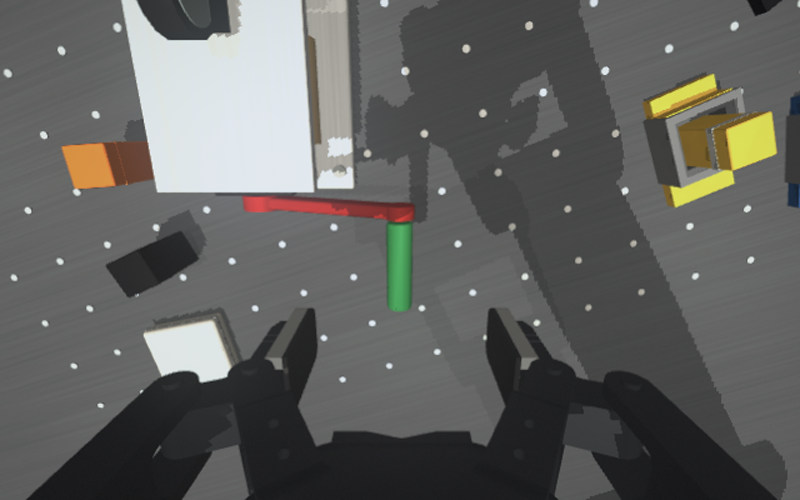

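The yellow block is seated upright in its stand. The grip runs from (401,222) to (398,308), centred between the fingers.

Run:
```python
from h import *
g=[atz('w4',401/1.25,222/1.25,.108),atz('w4',398.5/1.25,309/1.25,.108)];print(np.mean(g,0),np.degrees(np.arctan2(*(g[0]-g[1])[1::-1])))
# block top corners at z .066 -> size check
P=[(729,122),(774,112),(776,154),(730,170)]
B=np.array([atz('w4',x/1.25,y/1.25,.066) for x,y in P]);print(B.mean(0),[np.linalg.norm(B[i]-B[i-1]).round(4) for i in range(4)])
```

```text
[0.53169113 0.14485981 0.108     ] -20.253321034870194
[ 0.52747764 -0.10065912  0.066     ] [np.float64(0.0321), np.float64(0.0287), np.float64(0.028), np.float64(0.0304)]
```

```bash
python3 -m handwheel '[{"gripper":-0.6,"offset":[-1.5,-1,20],"rotation":[0,0,0.01]},{"gripper":-0.6,"offset":[-1.5,-1,45],"rotation":[0,0,0.01]},{"gripper":-0.6,"offset":[-1.5,-1,65],"rotation":[0,0,0.01]},{"gripper":-0.6,"offset":[-1.5,-1,72],"rotation":[0,0,0.01]},{"gripper":-0.6,"offset":[-1.5,-1,72],"rotation":[0,0,0.01]},{"gripper":-0.2,"offset":[-1.5,-1,72],"rotation":[0,0,0.01]},{"gripper":0.2,"offset":[-1.5,-1,72],"rotation":[0,0,0.01]},{"gripper":0.4,"offset":[-1.5,-1,72],"rotation":[0,0,0.01]}]' 40
python3 -m handwheel '[{"gripper":0.7,"offset":[0,0,0],"rotation":[0,0,0]},{"gripper":1,"offset":[0,0,0],"rotation":[0,0,0]},{"gripper":1,"offset":[0,0,0],"rotation":[0,0,0]},{"gripper":1,"offset":[0,0,0],"rotation":[0,0,0]},{"gripper":1,"offset":[0,0,0],"rotation":[0,0,0]},{"gripper":1,"offset":[0,0,0],"rotation":[0,0,0]},{"gripper":1,"offset":[0,0,0],"rotation":[0,0,0]},{"gripper":1,"offset":[0,0,0],"rotation":[0,0,0]}]' 40
```

```text
t: 16.35
tool_pos: [0.5341, 0.143, 0.0875]
tool_rot: [-3.097, 0.522, -0.002]
contact_force: [0.3, 0.2, 0.9]
opening: 0.0255
grip_force: 0.0
t: 17.35
tool_pos: [0.5347, 0.1432, 0.0886]
tool_rot: [-3.097, 0.522, -0.003]
contact_force: [-0.7, -0.3, 5.9]
opening: 0.0002
grip_force: 3.0
```

```bash
python3 -c "
from h import *
snap('wrist','w5');snap('side','s5')
a=cv2.imread('pics/w5_raw.bmp')[120:400,160:480];b=cv2.imread('pics/s5_raw.bmp')[140:270,230:380]
o=np.zeros((350,800,3),np.uint8);o[:,:400]=cv2.resize(a,(400,350));o[:346,400:]=cv2.resize(b,(400,346),interpolation=cv2.INTER_CUBIC)
cv2.imwrite('pics/c5.png',o)"
```

```text
(no output)
```

View pics/c5.png

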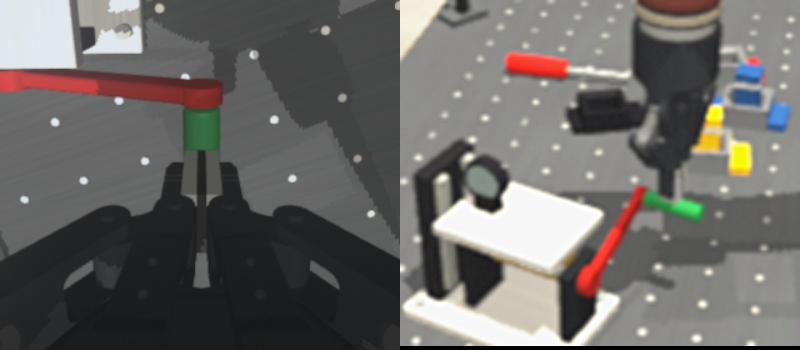

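Run:
```python
from h import *
o=state();p=np.array(o["tool_pos"]);print(p,o["opening"],o["grip_force"],o["q"])
def w(P): u=proj('w5',P); return ((u-[160,120])*1.25).round(0)
def s(P): u=proj('s5',P); return ((u-[230,140])*2.667+[400,0]).round(0)
c=np.array([.535,.1415,.106]);ax=np.array([.948,-.319,0])*.028
for n,P in[("tcp",p),("tcp+19",p+[0,0,.019]),("tcp+30",p+[0,0,.03]),("bar0",c-ax),("barc",c),("bar1",c+ax)]: print(n,w(P),s(P))
# bar from two views: ends near arm & free end
side=lambda x,y:(230+(x-400)/2.667,140+y/2.667)
print(tri('w4',(401/1.25,222/1.25),'s5',side(645,196)),tri('w4',(398.5/1.25,309/1.25),'s5',side(702,212)))
```

```text
[0.53472791 0.14316961 0.08863839] 0.00010794071754945133 2.9707803949713707 [ 1.27112742e-01 -1.58245688e-02  1.88580136e+00  9.17681133e-05
  1.26928457e+00  2.03209781e+00]
tcp [203. 145.] [669. 220.]
tcp+19 [204. 163.] [670. 203.]
tcp+30 [204. 175.] [670. 193.]
bar0 [207. 215.] [698. 212.]
barc [207. 159.] [670. 203.]
bar1 [207.  98.] [643. 195.]
(array([0.55840685, 0.13529211, 0.10689557]), np.float64(0.0009611666447042329)) (array([0.50473164, 0.15434005, 0.10860329]), np.float64(0.0014518386441516812))
```

Run:
```python
from h import *
a=cv2.imread("pics/side_raw.bmp");b=cv2.imread("pics/s5_raw.bmp")
for v in range(206,228): print(v,[tuple(int(k) for k in a[v,u]) for u in(331,)],[tuple(int(k) for k in b[v,u]) for u in range(325,338,2)])
o=state();
snap('top','t5')
t=cv2.resize(cv2.imread('pics/t5_raw.bmp')[175:240,240:320],(400,325),interpolation=cv2.INTER_CUBIC)
s=cv2.resize(b[190:240,305:355],(400,400),interpolation=cv2.INTER_CUBIC)
O=np.zeros((400,800,3),np.uint8);O[:325,:400]=t;O[:,400:]=s;cv2.imwrite('pics/c6.png',O)
```

```text
206 [(142, 142, 141)] [(138, 140, 141), (70, 71, 70), (51, 50, 49), (48, 46, 45), (118, 126, 127), (120, 126, 128), (141, 146, 147)]
207 [(140, 141, 142)] [(138, 140, 140), (70, 70, 70), (49, 48, 47), (49, 47, 47), (125, 133, 136), (126, 134, 136), (140, 145, 146)]
208 [(139, 141, 142)] [(137, 140, 139), (70, 71, 70), (51, 49, 48), (52, 52, 50), (130, 138, 140), (131, 139, 141), (139, 145, 147)]
209 [(139, 141, 143)] [(139, 141, 141), (70, 71, 70), (51, 50, 49), (54, 52, 51), (131, 138, 141), (132, 140, 141), (140, 146, 147)]
210 [(140, 141, 144)] [(134, 137, 137), (70, 71, 71), (49, 48, 47), (55, 53, 53), (131, 139, 141), (133, 142, 143), (140, 146, 147)]
211 [(140, 140, 145)] [(117, 138, 117), (67, 69, 67), (50, 48, 48), (57, 56, 55), (131, 139, 141), (131, 140, 142), (132, 137, 138)]
212 [(135, 151, 137)] [(86, 147, 74), (67, 77, 67), (51, 49, 49), (51, 49, 48), (131, 138, 140), (129, 136, 139), (108, 110, 113)]
213 [(123, 201, 110)] [(80, 155, 60), (85, 103, 86), (69, 70, 70), (55, 53, 54), (132, 139, 144), (127, 135, 137), (92, 92, 96)]
214 [(122, 237, 86)] [(79, 153, 58), (101,
[... 1066 characters left out ...]
8, 100), (93, 93, 96), (94, 94, 96), (91, 96, 93), (79, 101, 77)]
223 [(140, 142, 144)] [(140, 142, 143), (137, 140, 142), (97, 98, 99), (94, 95, 96), (94, 95, 96), (96, 95, 98), (93, 94, 94)]
224 [(139, 141, 143)] [(141, 143, 144), (137, 140, 141), (97, 98, 99), (95, 96, 97), (94, 96, 96), (95, 95, 96), (95, 95, 96)]
225 [(139, 141, 142)] [(131, 133, 135), (138, 139, 141), (98, 99, 98), (93, 95, 95), (94, 95, 95), (95, 96, 97), (95, 96, 96)]
226 [(139, 141, 142)] [(105, 106, 108), (124, 126, 128), (96, 97, 98), (93, 95, 94), (94, 95, 96), (95, 96, 96), (94, 95, 96)]
227 [(141, 143, 145)] [(92, 93, 93), (100, 102, 103), (105, 108, 109), (94, 95, 96), (94, 95, 96), (94, 96, 95), (94, 96, 98)]
```

View pics/c6.png

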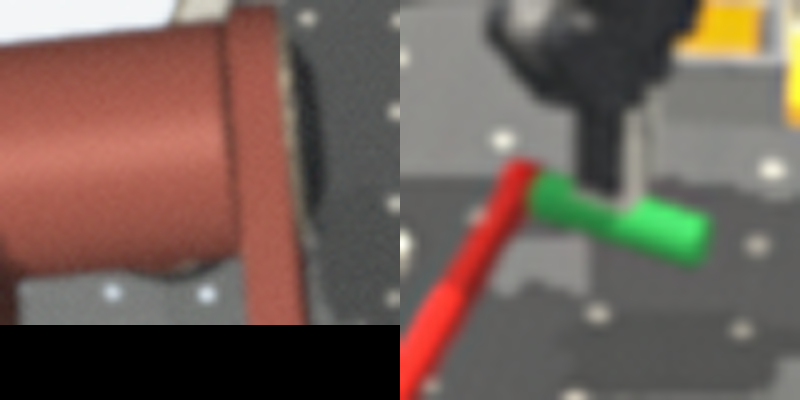

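The shut fingertips are resting on top of the bar rather than straddling it. I'll back off, open, go about 20 mm deeper and close again.

```bash
python3 -m handwheel '[{"gripper":1,"offset":[0,0,-10],"rotation":[0,0,0]},{"gripper":0,"offset":[0,0,-20],"rotation":[0,0,0]},{"gripper":-0.4,"offset":[0,0,-20],"rotation":[0,0,0]},{"gripper":-0.4,"offset":[0,0,-20],"rotation":[0,0,0]},{"gripper":-0.4,"offset":[0,0,-20],"rotation":[0,0,0]},{"gripper":-0.4,"offset":[0,0,-20],"rotation":[0,0,0]},{"gripper":-0.4,"offset":[0,0,-20],"rotation":[0,0,0]},{"gripper":-0.4,"offset":[0,0,-20],"rotation":[0,0,0]}]'
python3 -m handwheel '[{"gripper":-0.4,"offset":[0,0,15],"rotation":[0,0,0]},{"gripper":-0.4,"offset":[0,0,25],"rotation":[0,0,0]},{"gripper":-0.4,"offset":[0,0,32],"rotation":[0,0,0]},{"gripper":-0.4,"offset":[0,0,38],"rotation":[0,0,0]},{"gripper":-0.4,"offset":[0,0,40],"rotation":[0,0,0]},{"gripper":-0.4,"offset":[0,0,40],"rotation":[0,0,0]},{"gripper":-0.4,"offset":[0,0,40],"rotation":[0,0,0]},{"gripper":-0.4,"offset":[0,0,40],"rotation":[0,0,0]}]'
python3 -m handwheel '[{"gripper":0,"offset":[0,0,0],"rotation":[0,0,0]},{"gripper":0.4,"offset":[0,0,0],"rotation":[0,0,0]},{"gripper":0.7,"offset":[0,0,0],"rotation":[0,0,0]},{"gripper":1,"offset":[0,0,0],"rotation":[0,0,0]},{"gripper":1,"offset":[0,0,0],"rotation":[0,0,0]},{"gripper":1,"offset":[0,0,0],"rotation":[0,0,0]},{"gripper":1,"offset":[0,0,0],"rotation":[0,0,0]},{"gripper":1,"offset":[0,0,0],"rotation":[0,0,0]}]' 40
```

```text
t: 18.5
tool_pos: [0.5336, 0.143, 0.1067]
tool_rot: [3.098, -0.523, -0.0]
contact_force: [-0.5, -0.9, 0.5]
opening: 0.0601
grip_force: 0.0
t: 19.5
tool_pos: [0.5339, 0.143, 0.0672]
tool_rot: [-3.098, 0.522, -0.001]
contact_force: [-0.4, -0.3, 0.4]
opening: 0.0595
grip_force: 0.0
t: 20.5
tool_pos: [0.5338, 0.1433, 0.0669]
tool_rot: [-3.097, 0.522, -0.0]
contact_force: [0.6, 3.8, 0.2]
opening: 0.0142
grip_force: 39.0
```

```bash
python3 -m handwheel '[{"gripper":1,"offset":[0,-2.9,-6.9],"rotation":[0,0,0]},{"gripper":1,"offset":[0,-6.4,-13.5],"rotation":[0,0,0]},{"gripper":1,"offset":[0,-10.4,-19.9],"rotation":[0,0,0]},{"gripper":1,"offset":[0,-14.8,-25.9],"rotation":[0,0,0]},{"gripper":1,"offset":[0,-19.7,-31.6],"rotation":[0,0,0]},{"gripper":1,"offset":[0,-25,-36.9],"rotation":[0,0,0]},{"gripper":1,"offset":[0,-30.7,-41.8],"rotation":[0,0,0]},{"gripper":1,"offset":[0,-36.7,-46.3],"rotation":[0,0,0]}]'
```

```text
t: 21.5
tool_pos: [0.544, 0.1741, 0.1142]
tool_rot: [3.088, -0.521, -0.007]
contact_force: [-8.0, -12.4, 7.3]
opening: 0.0145
grip_force: 39.1
```

```bash
python3 -m handwheel '[{"gripper":1,"offset":[0,-6.5,-4.1],"rotation":[0,0,0]},{"gripper":1,"offset":[0,-13.5,-7.8],"rotation":[0,0,0]},{"gripper":1,"offset":[0,-20.7,-10.9],"rotation":[0,0,0]},{"gripper":1,"offset":[0,-27.3,-13.1],"rotation":[0,0,0]},{"gripper":1,"offset":[0,-34,-14.9],"rotation":[0,0,0]},{"gripper":1,"offset":[0,-41.7,-16.4],"rotation":[0,0,0]},{"gripper":1,"offset":[0,-49.5,-17.3],"rotation":[0,0,0]},{"gripper":1,"offset":[0,-56.5,-17.5],"rotation":[0,0,0]}]'
python3 -m handwheel '[{"gripper":1,"offset":[0,0,0],"rotation":[0,0,0]},{"gripper":1,"offset":[0,0,0],"rotation":[0,0,0]},{"gripper":1,"offset":[0,0,0],"rotation":[0,0,0]},{"gripper":1,"offset":[0,0,0],"rotation":[0,0,0]},{"gripper":1,"offset":[0,0,0],"rotation":[0,0,0]},{"gripper":1,"offset":[0,0,0],"rotation":[0,0,0]},{"gripper":1,"offset":[0,0,0],"rotation":[0,0,0]},{"gripper":1,"offset":[0,0,0],"rotation":[0,0,0]}]'
python3 - <<'E'
from h import *
for n in("side","wrist","top"): snap(n,n+"6")
d=np.array(state()["tool_pos"])-[.5338,.1433,.0669]; print("moved x',y',z",d@[.945,-.327,0],d@[.327,.945,0],d[2])
for n in("side6","wrist6","top6"):
    h=cv2.imread(f"pics/{n}_raw.bmp");hs=cv2.cvtColor(h,cv2.COLOR_BGR2HSV)
    g=cv2.inRange(hs,(45,100,60),(75,255,255));k,l,st,c=cv2.connectedComponentsWithStats(g)
    print(n,"green",[(st[i].tolist(),c[i].round(1).tolist()) for i in range(1,k) if st[i,4]>8])
    r=cv2.inRange(hs,(0,180,120),(4,255,255))|cv2.inRange(hs,(174,180,120),(180,255,255));k,l,st,c=cv2.connectedComponentsWithStats(r)
    print(n,"red",[(st[i].tolist(),c[i].round(1).tolist()) for i in range(1,k) if st[i,4]>15])
    c0=np.array([.5645,.230,.170]);ax=np.array([.945,-.327,0])*.028
    print("expect",proj(n,c0-ax),proj(n,c0),proj(n,c0+ax),"axis",proj(n,[c0[0]+ax[0],c0[1]+ax[1],.07]))
E
```

```text
t: 22.5
tool_pos: [0.5638, 0.2297, 0.134]
tool_rot: [3.094, -0.522, -0.002]
contact_force: [-3.7, -4.9, 1.9]
opening: 0.0144
grip_force: 40.1
t: 23.5
tool_pos: [0.564, 0.2304, 0.1338]
tool_rot: [3.096, -0.522, -0.001]
contact_force: [-5.2, -4.5, 8.1]
opening: 0.0143
grip_force: 41.2
moved x',y',z 5.0278788807719645e-05 0.09219911010909863 0.0668780902718872
side6 green [([302, 208, 5, 6, 26], [304.2, 210.7]), ([316, 210, 11, 10, 72], [320.6, 214.9])]
side6 red [([270, 161, 22, 8, 130], [280.6, 164.4]), ([339, 163, 4, 8, 27], [340.6, 166.4]), ([296, 207, 8, 44, 162], [300.2, 233.9])]
expect [324.23707681 216.81406989] [312.93819088 213.1956852 ] [301.91252675 209.66311332] axis [302.20625186 245.28077594]
wrist6 green [([305, 219, 33, 110, 3252], [321.1, 272.4])]
wrist6 red []
expect [323.7999146  314.09744728] [323.83197353 265.30323825] [323.86686099 210.64745532] axis [322.36662301 168.07043302]
top6 green []
top6 red [([434, 125, 9, 28, 193], [438.0, 137.8]), ([444, 210, 17, 7, 45], [452.1, 212.6]), ([452, 237, 18, 8, 83], [460.1, 240.6])]
expect [234.04967235 213.65245629] [238.73514525 201.88045781] [243.37876775 190.20948706] axis [251.14736394 196.24250356]
```

Run:
```python
from h import *
h=cv2.imread("pics/side6_raw.bmp");hs=cv2.cvtColor(h,cv2.COLOR_BGR2HSV)
r=cv2.inRange(hs,(0,120,60),(6,255,255))|cv2.inRange(hs,(172,120,60),(180,255,255))
ax=np.array([.945,-.327,0]);yy=np.array([.327,.945,0]);a0=np.array([.5645,.230,.07])+ax*.033
for v in range(206,254,4):
    u=np.where(r[v,288:312])[0]+288; print(v,u.min() if len(u) else 0,u.max() if len(u) else 0)
for t in(-5,0,5):
    q=np.radians(t);print(t,[proj("side6",a0+k*(np.array([0,0,np.cos(q)])-yy*np.sin(-q))).round(1).tolist() for k in(0,.05,.1)])
```

```text
206 299 301
210 298 300
214 299 301
218 299 302
222 299 302
226 299 303
230 298 303
234 299 302
238 298 302
242 297 304
246 296 304
250 297 302
-5 [[300.4, 244.6], [301.1, 226.4], [302.0, 207.3]]
0 [[300.4, 244.6], [300.2, 227.3], [300.0, 209.0]]
5 [[300.4, 244.6], [299.2, 228.4], [298.0, 211.1]]
```

```bash
python3 -m handwheel '[{"gripper":1,"offset":[0,-1,0],"rotation":[0,0,0]},{"gripper":1,"offset":[0,-1,0],"rotation":[0,0,0]},{"gripper":1,"offset":[0,-1,0],"rotation":[0,0,0]},{"gripper":1,"offset":[0,-1,0],"rotation":[0,0,0]},{"gripper":1,"offset":[0,-1,0],"rotation":[0,0,0]},{"gripper":1,"offset":[0,-1,0],"rotation":[0,0,0]},{"gripper":1,"offset":[0,-1,0],"rotation":[0,0,0]},{"gripper":1,"offset":[0,-1,0],"rotation":[0,0,0]}]'
python3 -c "
from h import *
d=np.array(state()['tool_pos'])-[.5338,.1433,.0669]; print(d@[.327,.945,0],d[2])
print(ctrl.finish_job())"
```

```text
t: 24.65
tool_pos: [0.5642, 0.231, 0.1338]
tool_rot: [3.095, -0.522, -0.002]
contact_force: [-6.1, -6.3, 8.3]
opening: 0.0142
grip_force: 41.2
0.0928096082064632 0.06687949089912269
the job is handed in; nothing more can be done
None
```

I handed the job in at about 25 s: the yellow block was lowered fully home in the yellow stand and let go, then the lever was raised upright to within about 2° and was still gripped there. The first close missed the grip, with the shut fingers resting on the bar at about 6 N, so I regripped 20 mm lower.

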